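# Tag the square pot and present it

## Task

On the desk carousel one of the four pots is square and empty; take the sprung clip off the bookend and clip it upright over the middle of that pot's outer wall, pushed well down. Then turn the carousel until the tagged pot stands squarely at the pointer on the foot, and finish while still holding the carousel there, so it stays still for filling. Keep the clip on, and leave the mug, stapler and tape dispenser where they are.

Things in the scene. Friction and masses are not known exactly. Their poses are not given: they have to be found in the camera images.
- rotor (a joint): Angle of the carousel's turning top, rad, positive anticlockwise seen from above. At 0 the square pot stands at the pointer of the foot, on the foot's own -x side. Stops at -3.1 and 3.1. It starts between 0.9 and 2.3, stays where it is left (friction about 0.06 N m, light drag) and yields easily when pushed.
- foot: Fixed black foot of the carousel, a disc of radius 100 mm and 12 mm high, fixed to the desk. Origin on the carousel's axis at desk height. A pointer 26 mm wide sticks out along its own -x, its tip 148 mm from the axis.
- carousel: Turning top of grey plastic: disc of radius 118 mm (14 to 22 mm above the desk) with four pots in a cross, all rims 92 mm above the desk: three round, 64 mm across, with short pens up to 104 mm above the desk, and one square. Origin on the axis at desk height; x points from the square pot to the axis, z up (its yaw is the foot's yaw plus joint rotor).
- square_pot: The square pot, open and empty, part of the turning top: 60 x 60 x 70 mm, walls 4 mm. Origin at the centre of its underside, 70 mm from the carousel's axis, 22 mm above the desk; its -x side faces outward, axes as the carousel.
- pot_rim (a point): Point on the top edge of the square pot's outer wall, at mid length and mid thickness (the wall is 4 mm thick along x and 60 mm long along y), 92 mm above the desk, 98 mm from the carousel's axis. Axes as the carousel.
- bookend: Fixed dark steel bookend: upright plate 4 mm thick along its x, 100 mm wide along y, top edge 90 mm above the desk; origin at desk height under the plate's middle. Two low books (up to 65 mm high) stand on its +x side from 23 mm off.
- clip: Steel sprung clip, 60 g, 32 mm wide, clipped upright on the bookend's top edge. Origin on its pivot, at first 10 mm above the edge. x: the way it opens and closes; y: along the gripped wall; z up. Two jaw plates reach 24 mm below the pivot; a wall can enter to 3 mm below it. This body is the -x half: it leans about 0.25 rad while the levers are squeezed in a gripper.
- clip_jaw (a joint): Opening angle of the jaw, rad: 0 on a 4 mm wall, -0.15 shut empty, 0.5 fully open. Two levers, 26 mm wide along y, rise 40 mm above the pivot and lean outwards, at the top 37 mm over their outer faces at angle 0. Squeezed along x (about 10 N each, 26 mm above the pivot) they stop parallel, 18 mm over the outer faces, the jaw open 16 mm at its tips.
- mug: Loose white mug, 80 mm across, 90 mm high; a bystander. Origin at the centre of its underside.
- stapler: Loose black stapler 140 x 36 x 45 mm; a bystander. Origin at the centre of its underside, long side along x.
- tape: Loose black tape dispenser 140 x 55 x 78 mm; a bystander. Origin at the centre of its underside, long side along x.
- fin (a point): Middle of the carousel's grip, on its axis 125 mm above the desk: a flat upright fin 52 mm long along the carousel's x, 14 mm thick along y, from 104 to 146 mm above the desk, on a post of radius 9 mm. Axes as the carousel.
There are look-alikes about, which are no part of the job. Of the things shaped like the clip, the steel one is meant.

How it is judged:
By the outcome, as a careful person would: the job done as asked, in the order asked, and still so for the second after the job is handed in, while the arm keeps its last pose, push and grip.
It also fails if it takes over 61 s, if anything falls off the work surface, if the arm or the gripper's body presses on something with over 40 N, if the wrist force passes 120 N, or if a joint passes its speed limit or range.

## Robot

A 6-joint arm with a two-finger parallel gripper is mounted at the origin on the work surface. World frame = base frame: x ahead of the robot, y to its left, z up, the work surface at z = 0. Lengths are in m, angles in rad, forces in N, time in s.
With the tool pointing down it reaches from about 0.25 to 0.8 m from the base axis. Payload 8.5 kg.
Tool frame: the origin (TCP) lies between the finger pads; the fingertips stand 19 mm ahead of it and the grasp point (between the pads) is the TCP; z points along the fingers, y is the line along which they close (so a half turn about z gives the same grasp; the last joint's range is limited). The gripper opens to 85 mm and grips with 20 to 120 N. Pads are 22 mm wide; open, the fingers measure 114 mm over their backs; the gripper's body (76 mm by 85 mm) begins 54 mm behind the grasp point. The pads swing forward as they close: fully open they stand 13 mm farther back than shut.
Start: joints at [-1.209, 0.238, -0.013, 1.319, 0, 1.571], TCP at [0.186, -0.491, 0.25] pointing down, gripper open.
Joint ranges: [-2.66, 2.66], [-1.03, 1.9], [-1.14, 1.46], [-1.82, 2.27], [-1.45, 1.34], [-3.14, 3.14]. Speed limits (rad/s): [2.22, 2.22, 2.79, 3.14, 3.14, 3.14].

## Interface

Orientations are given as a rotation vector (axis times angle).
In Python, from station import robot gives the robot as it stands. The module is installed in compiled form; this text tells all that it offers. Calls block until the motion is done:
- robot.move_pose(position, orientation): joint-space move of the TCP to a pose.
- robot.servo_line(position, attitude=None, speed=0.15): straight line of the TCP; attitude=None keeps the orientation; speed is the mean speed in m/s.
- robot.movej(angles): joint-space move.
- robot.grip(opening, force=None): opening from 0.0 (shut) to 1.0 (fully open); force is the grip in N (None keeps the last); returns when the fingers have stopped.
- robot.pause(seconds).
- robot.solve_ik(position, orientation): joint angles nearest the present ones, or None.
- robot.read_camera(name): name is "side" or "top" or "wrist"; returns the picture (480x640x3 uint8, red, green, blue); there is no depth.
- robot.camera_params(name): a dict with "camera_matrix" (3x3 intrinsics, pixels), "T" (4x4, takes a point from camera to world coordinates). Camera axes: x right, y down, z forward; pixel columns grow to the right and rows downward; lengths in m; the calibration is good to about 2 mm. A picture is of the moment at which its call begins: read the wrist's pose just before it. camera_params takes no time and is no camera call; for the wrist camera it gives the pose at the moment of the call.
A pose or a line that the arm cannot do raises robot.PlanningError and nothing moves.
- robot.close_job(): hands the job in; it is judged then, once.
Readings, each from a call of its own:
- robot.read_time_s(): time.
- robot.read_q(): joint angles.
- robot.read_dq(): joint speeds.
- robot.read_effort(): joint torques, N m.
- robot.read_tcp_pos(): TCP position.
- robot.read_ee_rot(): TCP orientation.
- robot.read_force(): force on the tool from outside, world axes, zero at the start.
- robot.read_torque(): the same for the moment, N m.
- robot.read_width(): opening from 0.0 (shut) to 1.0 (fully open).
- robot.read_grip_force(): force on a finger pad.
Only numpy, scipy, OpenCV 4.12 (cv2) and the standard library are available. Lean on these libraries where they do the work, as an engineer would, in place of code of your own. Each camera call takes 0.05 s, during which the arm holds its last target. There are 200 camera calls.

## Working session

There is one attempt and no reset: what is moved stays moved. The work goes in short steps, each a Python script; the robot and the scene stay as the last script left them, time stands still between calls to the robot, and variables do not carry over. Pictures are saved under pics/ and viewed, at most 10 in all, crops included, and the job is handed in when it is done.

```bash
mkdir -p pics
python3 - <<'E'
from station import robot
import cv2,numpy as np
for n in ["side","top","wrist"]:
    p=robot.camera_params(n); im=robot.read_camera(n)
    cv2.imwrite(f"pics/{n}0.png",im[:,:,::-1]); print(n,np.round(p["camera_matrix"],1).tolist(),np.round(p["T"],3).tolist())
print(robot.read_time_s(),robot.read_ee_rot(),robot.read_width())
E
```

```text
side [[602.8, 0.0, 312.7], [0.0, 602.8, 241.3], [0.0, 0.0, 1.0]] [[-0.986, -0.105, 0.127, 0.363], [-0.164, 0.671, -0.723, 1.008], [-0.01, -0.734, -0.68, 1.055], [0.0, 0.0, 0.0, 1.0]]
top [[607.7, 0.0, 321.7], [0.0, 607.7, 242.5], [0.0, 0.0, 1.0]] [[-0.003, -0.998, 0.059, 0.448], [-1.0, 0.004, 0.018, -0.041], [-0.019, -0.059, -0.998, 1.553], [0.0, 0.0, 0.0, 1.0]]
wrist [[337.3, 0.0, 320.1], [0.0, 337.3, 240.9], [0.0, 0.0, 1.0]] [[0.355, -0.9, -0.253, 0.249], [-0.935, -0.343, -0.093, -0.467], [-0.003, 0.269, -0.963, 0.374], [0.0, 0.0, 0.0, 1.0]]
0.15 [-3.08924617e+00 -5.65003466e-01  2.91902735e-04] 0.9989653859839005
```

View pics/top0.png

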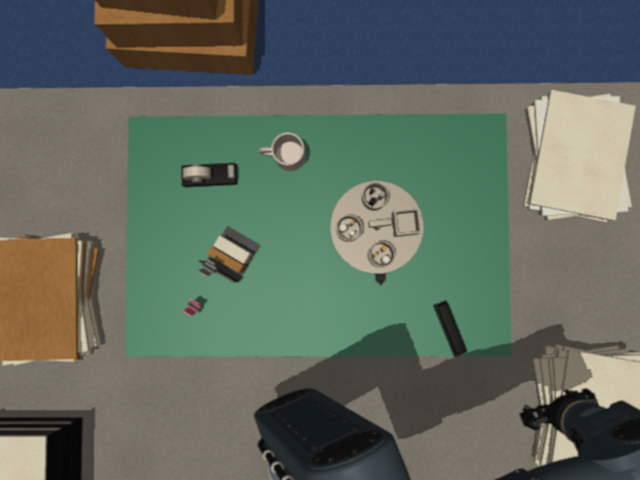

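View pics/side0.png

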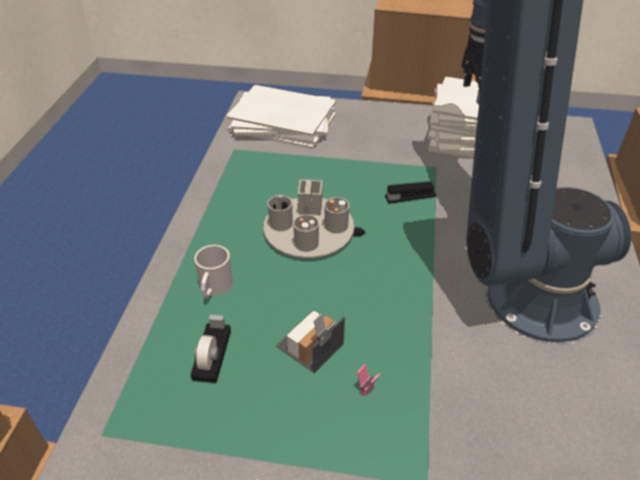

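The top view shows the carousel at about (378,227), with its pointer at (380,278) and the square pot at (405,223). The bookend is at (233,255). There are two clip-like things: a grey one near (208,267) and a pink one at (195,305). I'll check both in a close crop.

Run:
```python
import cv2,numpy as np
t=cv2.imread("pics/top0.png");s=cv2.imread("pics/side0.png")
f=lambda im,x,y,w,h:cv2.resize(im[y:y+h,x:x+w],(400,300),interpolation=cv2.INTER_CUBIC)
cv2.imwrite("pics/c1.png",np.vstack([np.hstack([f(t,175,220,100,75),f(t,318,177,144,108)]),np.hstack([f(s,270,300,120,90),f(s,250,172,120,90)])]))
```

```text
(no output)
```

View pics/c1.png

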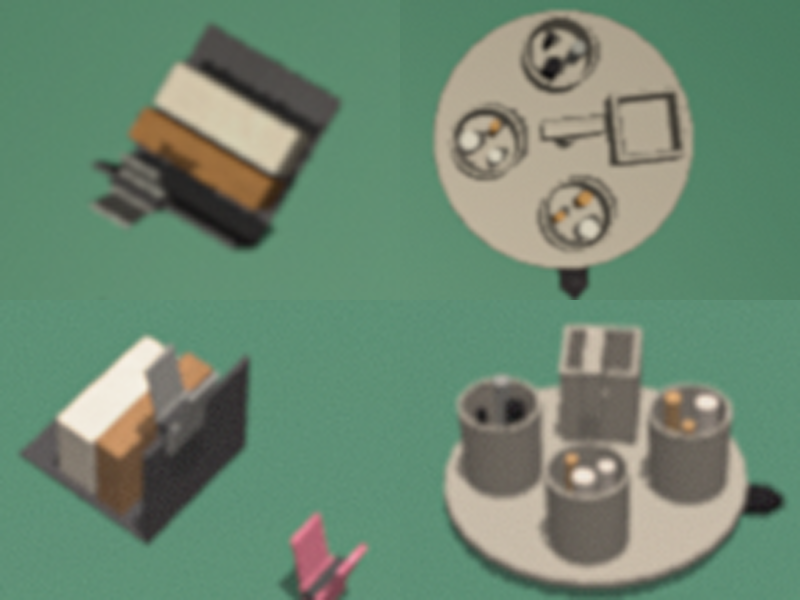

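```bash
cat > h.py <<'E'
from station import robot
import cv2,numpy as np
def down(psi): return np.pi*np.array([np.cos(psi/2),np.sin(psi/2),0])
def ray(p,u,v,z):
    T=p["T"];d=T[:3,:3]@np.linalg.inv(p["camera_matrix"])@[u,v,1.];o=T[:3,3]
    return (o+d*(z-o[2])/d[2])[:3]
def proj(p,X):
    c=np.linalg.inv(p["T"])@np.append(X,1);q=p["camera_matrix"]@c[:3];return q[:2]/q[2]
def snap(n,f):
    p=robot.camera_params(n);im=robot.read_camera(n);cv2.imwrite(f"pics/{f}.png",im[:,:,::-1]);np.save(f"pics/{f}.npy",dict(p),allow_pickle=True);return p,im
E
python3 - <<'E'
from h import *
p=robot.camera_params("top");im=cv2.imread("pics/top0.png")
# disc by non-green in neighbourhood
hsv=cv2.cvtColor(im,cv2.COLOR_BGR2HSV)
m=((hsv[...,1]<90)&(hsv[...,2]>100)).astype(np.uint8)*255
m[:,:320]=0;m[:,435:]=0;m[:170]=0;m[285:]=0
c=max(cv2.findContours(m,0,2)[0],key=cv2.contourArea)
e=cv2.minEnclosingCircle(c);print("disc",e,cv2.fitEllipse(c))
cc=ray(p,*e[0],.022);print("axis",cc)
# pointer tip
print("pointer",ray(p,380.5,284,.01), "sqpot",ray(p,405,223,.09),"bookend",ray(p,225,262,.09),"clip pivot",ray(p,209,266,.1),"pinkclip",ray(p,195,305,.03))
for psi in (np.pi,-np.pi,np.pi/2,-np.pi/2):
    try: print(psi,robot.solve_ik([cc[0]-.18,cc[1],.22],down(psi)))
    except Exception as ex: print(ex)
E
```

```text
disc ((364.754150390625, 238.245849609375), 64.00302124023438) ((372.0030517578125, 231.3965301513672), (93.2721939086914, 111.31770324707031), 45.08384704589844)
axis [ 0.54944216 -0.121616    0.022     ]
pointer [ 0.43408796 -0.16115343  0.01      ] sqpot [ 0.58132974 -0.215223    0.09      ] bookend [0.48899006 0.21945119 0.09      ] clip pivot [0.47926467 0.25610536 0.1       ] pinkclip [0.38323015 0.30488319 0.03      ]
3.141592653589793 [-0.31801531  0.01883721 -0.35336899  1.19859012  0.         -0.31801531]
-3.141592653589793 [-0.31801531  0.01883721 -0.35336899  1.19859012  0.         -0.31801531]
1.5707963267948966 [-0.31801531  0.01883721 -0.35336899  1.19859012  0.          1.25278102]
-1.5707963267948966 [-0.31801531  0.01883721 -0.35336899  1.19859012  0.         -1.88881163]
```

Run:
```python
from h import *
print(ray(robot.camera_params("top"),377.7,227.2,.022))
robot.move_pose([.36,-.155,.25],down(np.pi))
snap("wrist","w1")
print(robot.read_time_s(),robot.read_q())
```

```text
[ 0.57722938 -0.15445767  0.022     ]
1.925 [-4.07474114e-01  9.87741136e-03 -2.84064810e-01  1.27676466e+00
 -9.35750422e-05 -4.05803796e-01]
```

View pics/w1.png

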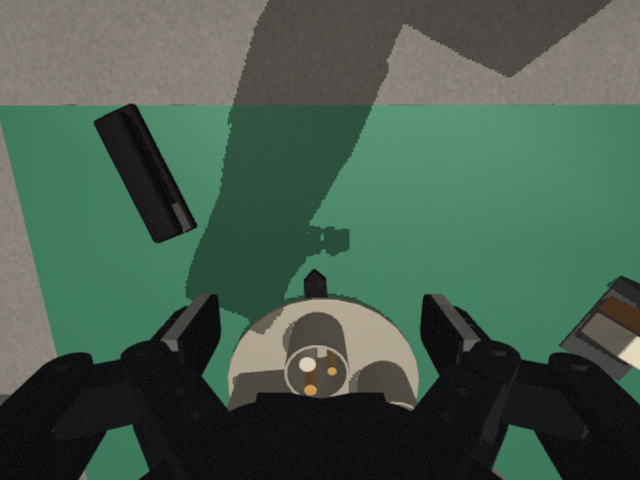

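Run:
```python
from h import *
robot.move_pose([.70,-.155,.27],down(0))
snap("wrist","w2")
print(robot.read_time_s(),robot.read_q())
a=cv2.imread("pics/w1.png")[290:410,240:400];b=cv2.imread("pics/w2.png")
cv2.imwrite("pics/c2.png",np.hstack([cv2.resize(a,(400,300),interpolation=cv2.INTER_CUBIC),cv2.resize(b[240:420,200:440],(400,300),interpolation=cv2.INTER_CUBIC)]))
```

```text
4.775 [-2.18130590e-01  5.94784744e-01  6.01355662e-01  1.57717405e+00
 -4.02576207e-05  2.92331313e+00]
```

View pics/c2.png

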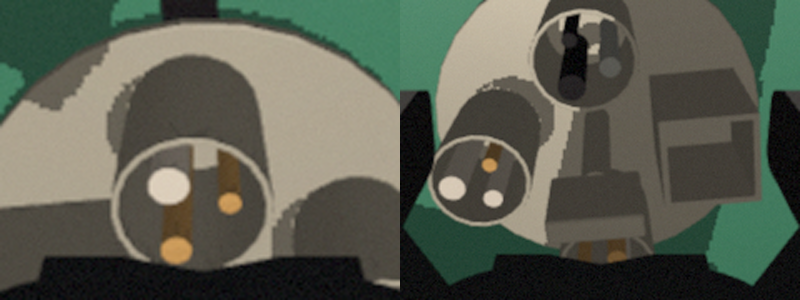

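The crop shows the outer wall of the near pot plain. The far pot's wall is cut off at the top, so I'll take that region with the contrast stretched, along with the pots in the side view.

Run:
```python
from h import *
g=lambda im:np.clip(255*(im/255.)**.6,0,255).astype(np.uint8)
b=cv2.imread("pics/w2.png");s=cv2.imread("pics/side0.png");a=cv2.imread("pics/w1.png")
r=lambda im,x,y,w,h:cv2.resize(g(im[y:y+h,x:x+w]),(400,300),interpolation=cv2.INTER_CUBIC)
cv2.imwrite("pics/c3.png",np.vstack([np.hstack([r(b,240,190,160,120),r(a,265,280,112,84)]),np.hstack([r(s,262,175,50,60)[:, :],r(s,295,185,60,70)])]))
```

```text
(no output)
```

View pics/c3.png

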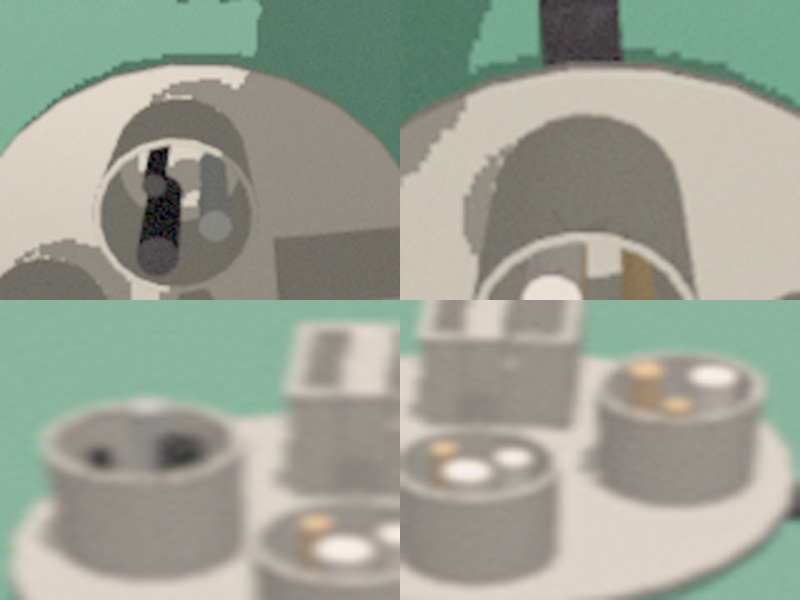

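Run:
```python
from h import *
from scipy.spatial.transform import Rotation as R
o=(R.from_euler('x',.4)*R.from_rotvec(down(-np.pi/2))).as_rotvec()
print(robot.solve_ik([.577,-.36,.2],o))
robot.move_pose([.577,-.36,.2],o)
p,im=snap("wrist","w3")
print(robot.read_time_s(),np.round(p["T"],3).tolist())
im=im[:,:,::-1];g=np.clip(255*(im/255.)**.7,0,255).astype(np.uint8)
cv2.imwrite("pics/c4.png",cv2.resize(g[100:430,120:520],(800,600),interpolation=cv2.INTER_CUBIC))
```

```text
[-0.68571258  0.7376098   0.62528252  1.72005748  0.30615781 -2.29709448]
9.1333 [[-1.0, -0.0, -0.001, 0.577], [-0.001, 0.781, 0.624, -0.471], [0.001, 0.624, -0.781, 0.288], [0.0, 0.0, 0.0, 1.0]]
```

View pics/c4.png

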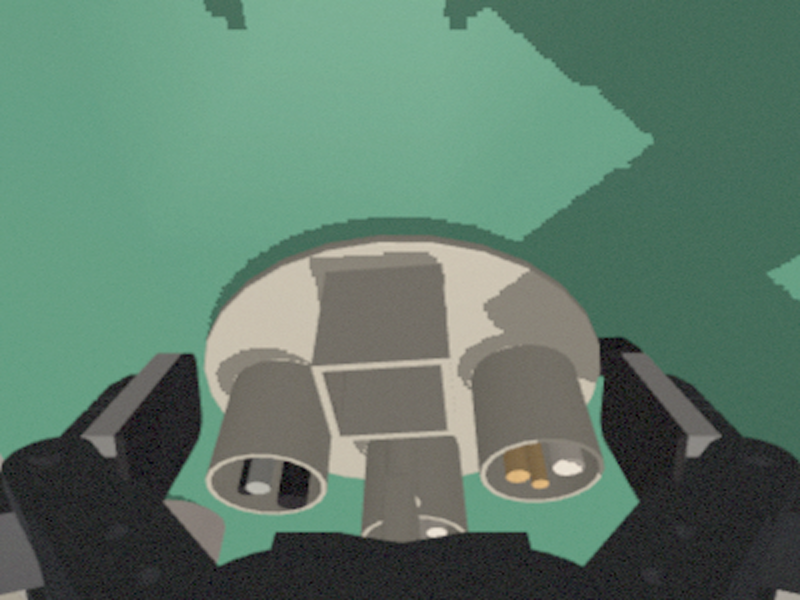

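Run:
```python
from h import *
robot.move_pose([.54,-.155,.28],down(np.pi)); snap("wrist","w4")
psi=-2.07
# view of bookend: camera over the plate line, TCP offset to the +d opposite side
c=np.array([.485,.225]);d=np.array([np.cos(psi),np.sin(psi)])
robot.move_pose([*(c-d*.10),.25],down(psi)); snap("wrist","w5")
print(robot.read_time_s(),robot.read_q())
a=cv2.imread("pics/w4.png");b=cv2.imread("pics/w5.png");a=np.clip(255*(a/255.)**.7,0,255).astype(np.uint8)
r=lambda im:cv2.resize(im,(400,300))
cv2.imwrite("pics/c5.png",np.vstack([np.hstack([cv2.resize(a[200:410,180:460],(400,300)),r(b)]),np.hstack([cv2.resize(b[120:420,120:520],(800,600)) [:300]])]))
cv2.imwrite("pics/c5.png",np.hstack([cv2.resize(a[180:410,180:460],(400,330),interpolation=2),cv2.resize(b[100:430,120:520],(400,330),interpolation=2)]))
```

```text
12.7083 [ 5.28998731e-01  4.00822478e-01  2.23302427e-01  1.39314359e+00
 -2.05800372e-04 -5.40698031e-01]
```

View pics/c5.png

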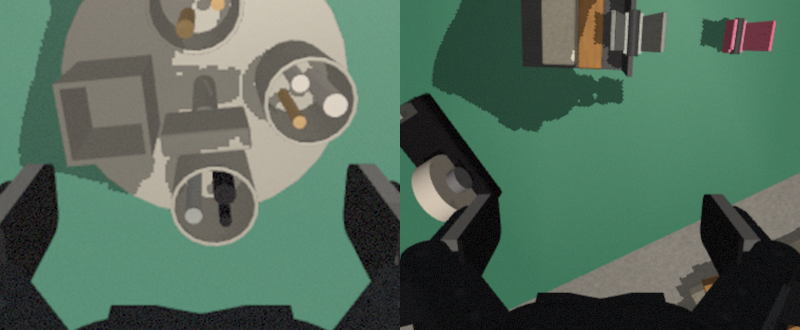

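No pot carries a paper tag, and the clip is what tags a pot. So the tagged pot is the empty square one, and the target is rotor 0. In w5 the clip sits near pixel (350,132): the left lever is at about (337,130) and the right one at (370,132).

Run:
```python
from h import *
b=cv2.imread("pics/w5.png");g=cv2.cvtColor(b,6);h=cv2.cvtColor(b,40)
print("S row130",h[130,315:395,1].tolist());print("V row130",g[130,315:395].tolist())
for c in (330,351,375):print(c,"rows60-190 gray",g[60:190:2,c].tolist(),"S",h[60:190:2,c,1].tolist())
cv2.imwrite("pics/c6.png",cv2.resize(b[40:190,280:480],(800,600),interpolation=2))
```

```text
S row130 [149, 146, 151, 151, 152, 151, 149, 134, 91, 28, 11, 33, 23, 18, 5, 22, 18, 23, 20, 19, 26, 22, 28, 25, 22, 20, 17, 26, 23, 23, 21, 17, 17, 12, 19, 4, 13, 4, 13, 10, 14, 8, 20, 14, 17, 18, 16, 19, 15, 25, 22, 18, 22, 18, 22, 24, 22, 19, 15, 23, 23, 28, 22, 23, 20, 26, 21, 24, 20, 20, 23, 75, 92, 98, 98, 101, 97, 93, 94, 96]
V row130 [70, 71, 70, 71, 74, 74, 74, 64, 50, 43, 44, 45, 42, 41, 48, 70, 114, 140, 149, 130, 79, 92, 89, 90, 91, 88, 90, 86, 89, 108, 153, 181, 149, 63, 53, 56, 60, 68, 77, 79, 69, 66, 63, 70, 134, 183, 158, 95, 66, 69, 67, 70, 69, 68, 68, 72, 68, 65, 66, 66, 67, 62, 68, 66, 64, 67, 83, 125, 154, 152, 139, 124, 130, 128, 129, 127, 129, 130, 129, 128]
330 rows60-190 gray [62, 64, 65, 61, 48, 49, 62, 81, 62, 79, 72, 82, 77, 74, 46, 70, 57, 70, 79, 65, 46, 61, 55, 61, 60, 60, 46, 41, 47, 50, 48, 52, 59, 71, 68, 70, 89, 92, 87, 88, 91, 96, 101, 100, 101, 71, 46, 45, 44, 45, 44, 44, 71, 85, 87, 118, 124, 122, 121, 95, 64, 63, 65, 62, 65] S [112, 100, 113, 101, 5, 10, 12, 12, 12, 12, 3, 15, 13, 3, 11, 4, 13, 11, 16, 12, 6, 4, 5, 16, 16, 4, 11, 6, 16, 20, 5, 19
[... 571 characters left out ...]
2, 12, 8, 19, 11, 16, 15, 22, 11, 11, 15, 12, 17, 14, 9, 11, 8, 11, 8, 16, 11, 51, 98, 101, 98, 96, 96, 99]
375 rows60-190 gray [125, 127, 126, 124, 127, 128, 128, 125, 128, 127, 129, 128, 130, 126, 128, 130, 127, 129, 128, 128, 131, 130, 131, 131, 130, 129, 131, 71, 69, 68, 69, 71, 68, 68, 66, 67, 65, 67, 69, 71, 67, 71, 69, 69, 61, 68, 107, 127, 127, 126, 128, 124, 126, 127, 127, 126, 124, 123, 124, 127, 122, 122, 122, 121, 121] S [97, 95, 93, 95, 91, 92, 90, 92, 94, 95, 94, 88, 91, 91, 93, 91, 95, 94, 90, 93, 88, 92, 91, 93, 92, 92, 91, 24, 25, 15, 22, 24, 25, 11, 23, 23, 30, 15, 18, 18, 19, 28, 22, 25, 21, 18, 86, 95, 93, 95, 92, 97, 99, 93, 97, 95, 97, 100, 100, 93, 99, 99, 98, 98, 101]
```

View pics/c6.png

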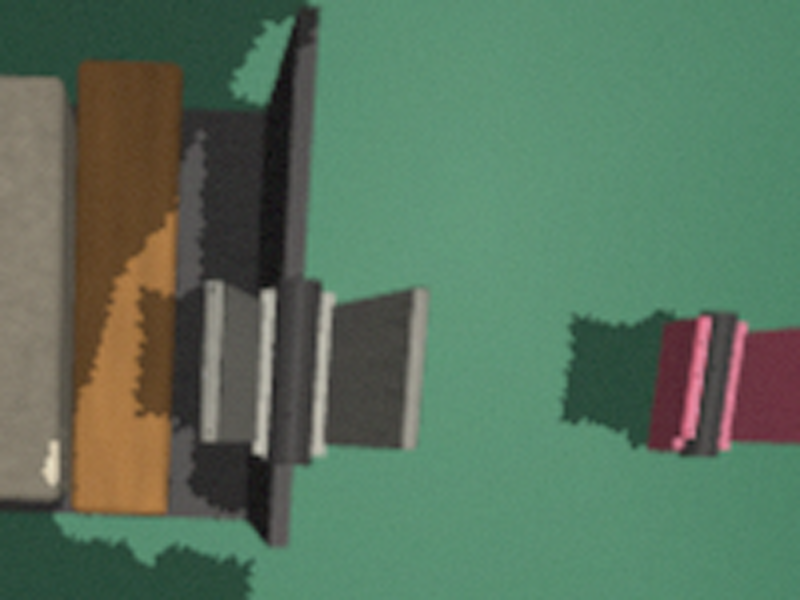

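In c6 the plate's top edge runs from (357.5,42) to (350,176.5). The lever tops are at columns 331 and 386.7, rows 110–152, and the pivot is at (355,132.5). This is the grey clip on the bookend's edge. The pink one at (460,135) is the decoy.

Run:
```python
from h import *
p=np.load("pics/w5.npy",allow_pickle=True).item()
A=ray(p,357.5,42,.09);B=ray(p,350,176.5,.09);print(A,B,np.linalg.norm(A-B),np.arctan2(*(B-A)[1::-1]))
L=[ray(p,331,v,.14) for v in(110.5,150)];Rr=[ray(p,386.7,v,.14) for v in(112.5,152)]
print(L,Rr,np.linalg.norm(L[0]-L[1]),np.linalg.norm(np.mean(L,0)-np.mean(Rr,0)))
print("mid levers",np.mean(L+Rr,0),"pivot",ray(p,355,132.5,.1),"plane mid",(A+B)/2)
# carousel: square-pot rim corners in top & fin etc
for n,pts in dict(w3=[(312,367),(450,358),(330,437),(457,436)]).items():
    q=np.load(f"pics/{n}.npy",allow_pickle=True).item()
    P=[ray(q,120+u/2,100+v*.55,.092) for u,v in pts];print(n,np.round(P,4).tolist())
q=np.load("pics/w4.npy",allow_pickle=True).item()
s=280/400;t=230/330
P=[ray(q,180+u*s,180+v*t,.092) for u,v in [(54,88),(141,76),(157,156),(69,165)]];print("w4",np.round(P,4).tolist())
# disc circle in w4: fit through edge points
im=cv2.imread("pics/w4.png");
q2=np.load("pics/w1.npy",allow_pickle=True).item()
print("tip w1",ray(q2,315,270,.012),"axis w2?")
```

```text
[0.43920948 0.19951412 0.09      ] [0.48975457 0.28526517 0.09      ] 0.09953918461230708 1.038177859005186
[array([0.4830648 , 0.23587968, 0.14      ]), array([0.49475999, 0.25773821, 0.14      ])] [array([0.45181109, 0.25433905, 0.14      ]), array([0.46257016, 0.27680174, 0.14      ])] 0.024790576606264665 0.036854614546088835
mid levers [0.47305151 0.25618967 0.14      ] pivot [0.47134137 0.25610276 0.1       ] plane mid [0.46448202 0.24238964 0.09      ]
w3 [[0.6147, -0.247, 0.092], [0.5551, -0.2533, 0.092], [0.6104, -0.191, 0.092], [0.5488, -0.1919, 0.092]]
w4 [[0.5589, -0.2528, 0.092], [0.5506, -0.1941, 0.092], [0.608, -0.1847, 0.092], [0.6148, -0.2467, 0.092]]
tip w1 [ 0.4268192  -0.16061883  0.012     ] axis w2?
```

Run:
```python
from h import *
psi=-2.103; o=down(psi)
robot.move_pose([.4728,.2561,.19],o)
robot.servo_line([.4728,.2561,.126],speed=.12)
robot.grip(0.0,40); print("w",robot.read_width(),robot.read_grip_force(),robot.read_force())
robot.servo_line([.4728,.2561,.20],speed=.12)
print("w",robot.read_width(),robot.read_grip_force(),robot.read_force(),robot.read_time_s())
psi=1.676+np.pi/2
robot.move_pose([.5857,-.2485,.20],down(psi)); 
snap("wrist","w6");snap("side","s6");print(robot.read_time_s(),robot.read_width(),robot.read_tcp_pos(),robot.read_q())
```

```text
w 0.19913884437124188 45.059775710105896 [-0.0773504   0.09537685 -0.53196939]
w 0.19424510863218528 45.05605101585388 [-0.21950726 -0.37759259 -1.26913596] 15.275
17.25 0.1967991347133345 [ 0.5860326  -0.24736233  0.20011632] [-3.99476139e-01  4.48323705e-01  1.71545550e-01  1.29393155e+00
  1.48772749e-04 -5.06503933e-01]
```

Run:
```python
from h import *
P=[.5857,-.2485]
robot.servo_line([*P,.15],speed=.1); print(robot.read_force(),robot.read_tcp_pos())
for z in (.138,.130,.126,.1235):
    robot.servo_line([*P,z],speed=.03); f=robot.read_force(); print(z,np.round(f,2),np.round(robot.read_tcp_pos(),4))
    if abs(f[2])>12: break
snap("side","s7");snap("top","t7");snap("wrist","w7")
print(robot.read_time_s())
```

```text
[-0.0708061  -0.58349059 -0.59315598] [ 0.58593835 -0.2484482   0.15034877]
0.138 [-0.07  0.2   0.17] [ 0.5856 -0.2485  0.1379]
0.13 [ 0.7   0.35 -0.08] [ 0.5856 -0.2485  0.1298]
0.126 [ 1.59 -1.87  0.27] [ 0.5861 -0.2489  0.1262]
0.1235 [ 0.51  1.55 14.11] [ 0.5872 -0.2488  0.1258]
19.55
```

Run:
```python
from h import *
s=cv2.imread("pics/s7.png");w=cv2.imread("pics/w7.png");s6=cv2.imread("pics/s6.png")
ps=robot.camera_params("side");pw=np.load("pics/w7.npy",allow_pickle=True).item()
X=np.array([.5857,-.2485,.1]);u=proj(ps,X);v=proj(pw,X);print(u,v)
def cr(im,c,W,H,o):
    x=int(np.clip(c[0]-W/2,0,640-W));y=int(np.clip(c[1]-H/2,0,480-H));print(x,y);return cv2.resize(im[y:y+H,x:x+W],o,interpolation=2)
cv2.imwrite("pics/c7.png",np.hstack([cr(s,u,80,120,(400,600)),np.vstack([cr(w,v,240,180,(400,300)),cr(s6,u-[0,20],100,75,(400,300))])]))
```

```text
[311.21575079 177.99983009] [320.70403151 291.43140016]
271 117
200 201
261 120
```

View pics/c7.png

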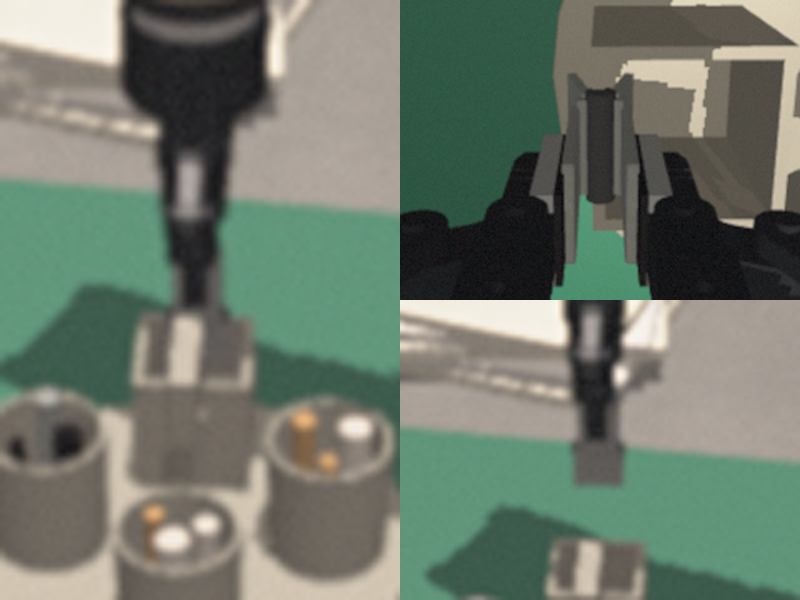

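Run:
```python
from h import *
from scipy.optimize import fsolve
p=np.load("pics/w7.npy",allow_pickle=True).item()
t=robot.read_tcp_pos();psi=1.676+np.pi/2;d=np.array([np.cos(psi),np.sin(psi),0])
for r in ((256.2,322.8),(257,322)):
    f=lambda x:[proj(p,[t[0],t[1],x[1]]+d*(x[0]+.016))[1]-r[0],proj(p,[t[0],t[1],x[1]]+d*(x[0]-.016))[1]-r[1]]
    print(fsolve(f,[0,.1]))
for u,v in((320,256.2),(320,322.8)):print(ray(p,u,v,.097))
# wall at rim: column edges along some rows near roller
print(robot.read_force(),robot.read_tcp_pos(),robot.read_time_s())
```

```text
[0.00710591 0.11146808]
[0.00560245 0.10806727]
[ 0.56899805 -0.25062224  0.097     ]
[ 0.60415531 -0.24687215  0.097     ]
[ 0.29041594  0.28739176 15.85050489] [ 0.58720423 -0.24884965  0.12586541] 19.55
```

Run:
```python
from h import *
p=robot.camera_params("side");s=cv2.imread("pics/s6.png")
print(s[140:176,311].tolist())
for z in (.14,.145,.15,.155,.16):print(z,proj(p,np.array([.586,-.2474+.010,z])))
s=cv2.imread("pics/s7.png")
print(s[170:196,311].tolist())
for z in (.116,.111,.106,.092):print(z,proj(p,np.array([.586,-.2474+.010,z])), proj(p,np.array([.586,-.2474,z])))
```

```text
[[32, 31, 31], [37, 35, 35], [44, 42, 45], [40, 39, 38], [37, 33, 35], [31, 33, 31], [36, 36, 35], [34, 35, 33], [42, 39, 42], [36, 36, 36], [38, 38, 39], [38, 38, 39], [41, 39, 42], [41, 40, 39], [52, 52, 54], [69, 71, 73], [83, 86, 89], [85, 90, 93], [87, 90, 94], [84, 89, 91], [86, 91, 92], [87, 92, 93], [84, 87, 91], [90, 92, 95], [90, 93, 98], [90, 98, 93], [107, 126, 97], [116, 142, 95], [121, 148, 93], [120, 148, 94], [121, 149, 95], [124, 150, 97], [123, 148, 96], [121, 149, 95], [122, 150, 96], [122, 149, 96]]
0.14 [310.20729618 168.03880905]
0.145 [310.18305759 166.44821789]
0.15 [310.15871225 164.85062184]
0.155 [310.13425946 163.24597453]
0.16 [310.10969851 161.63422918]
[[39, 39, 38], [45, 44, 45], [44, 44, 46], [45, 41, 42], [44, 45, 44], [45, 44, 45], [46, 44, 43], [49, 49, 52], [65, 67, 70], [87, 88, 93], [99, 106, 111], [118, 125, 133], [128, 138, 147], [130, 140, 150], [126, 138, 148], [120, 131, 140], [115, 125, 132], [112, 120, 127], [103, 112, 120], [97, 103, 112], [95, 105, 110], [93, 101, 108], [99, 107, 115], [108, 118, 126], [104, 113, 121], [93, 101, 107]]
0.116 [310.32217745 175.57757717] [310.96309979 173.30643799]
0.111 [310.34581054 177.12843401] [310.98524349 174.85508242]
0.106 [310.36934153 178.67259079] [311.00729195 176.39706694]
0.092 [310.43469073 182.96095277] [311.06852623 180.67955632]
```

Run:
```python
from h import *
from scipy.optimize import least_squares
def run(name,p,roi,prow):
    im=cv2.imread(f"pics/{name}.png");h=cv2.cvtColor(im,40);x0,y0,x1,y1=roi
    beige=((h[...,1]<70)&(h[...,2]>90)).astype(np.uint8);m=np.zeros_like(beige);m[y0:y1,x0:x1]=beige[y0:y1,x0:x1]
    m=cv2.morphologyEx(m,cv2.MORPH_CLOSE,np.ones((5,5)));c=max(cv2.findContours(m,0,1)[0],key=cv2.contourArea)
    W=np.array([ray(p,u+0.,v+0.,.022)[:2] for u,v in c[:,0]])
    W=W[abs(np.hypot(*(W-[.576,-.152]).T)-.118)<.012]
    s=least_squares(lambda q:np.hypot(*(W-q).T)-.118,[.576,-.152],loss='soft_l1',f_scale=.001)
    dark=((h[...,2]<70)&(h[...,1]<110)).astype(np.uint8);x0,y0,x1,y1=prow;m=np.zeros_like(dark);m[y0:y1,x0:x1]=dark[y0:y1,x0:x1]
    ys,xs=np.nonzero(m);D=np.array([ray(p,u+0.,v+0.,.012)[:2] for u,v in zip(xs,ys)])
    D=D[np.hypot(*(D-s.x).T)>.121];
    r=D-s.x;print(name,len(W),"axis",s.x,"res",np.std(s.fun),"ptr n",len(D),"mean",D.mean(0),"rmax",np.hypot(*r.T).max(),"width",np.ptp(D[:,1]),"fy",np.arctan2(-D.mean(0)[1]+s.x[1],-D.mean(0)[0]+s.x[0]))
run("top0",robot.camera_params("top"),(322,172,432,276),(365,270,398,292))
run("w1",np.load("pics/w1.npy",allow_pickle=True).item(),(215,290,430,400),(295,262,335,302))
```

```text
top0 267 axis [ 0.57885763 -0.15073277] res 0.000740287545743618 ptr n 68 mean [ 0.44864612 -0.16012699] rmax 0.14270331726689786 width 0.020324102254082016 fy 0.07202104459270396
w1 329 axis [ 0.57627696 -0.15120809] res 0.002543838112152439 ptr n 431 mean [ 0.44372209 -0.16118909] rmax 0.1499173205503142 width 0.025616633944047063 fy 0.07515533845564035
```

Run:
```python
from h import *
t=robot.read_tcp_pos()
robot.servo_line([.5857,-.2485,.1255],speed=.05)
robot.grip(.75); print("rel",robot.read_force(),robot.read_width())
robot.servo_line([.5857,-.2485,.21],speed=.12)
snap("wrist","w8")
C=[.5765,-.151]
robot.move_pose([*C,.21],down(1.676)); snap("side","s8");snap("top","t8")
print(robot.read_force(),robot.read_q(),robot.read_time_s())
p=robot.camera_params("side");a=cv2.imread("pics/s8.png").astype(int);b=cv2.imread("pics/side0.png").astype(int)
u=proj(p,np.array([.5857,-.2485,.125]));print("clip lever px",u)
x,y=map(int,u); print(a[y-8:y+10:2,x-8:x+9:2].mean(2).astype(int).tolist());print(b[y-8:y+10:2,x-8:x+9:2].mean(2).astype(int).tolist())
```

```text
rel [0.05511381 0.4342463  0.40565111] 0.7478497276145475
[ 0.3756081  -0.39287704  0.02707143] [-2.56433248e-01  3.75080253e-01  8.01658412e-02  1.27605970e+00
 -3.62888018e-05  1.20871367e+00] 22.8417
clip lever px [311.10715135 170.26421427]
[[119, 119, 116, 115, 119, 122, 120, 121, 113], [120, 118, 99, 88, 96, 101, 116, 115, 114], [120, 118, 95, 87, 89, 89, 98, 118, 111], [122, 116, 94, 89, 92, 90, 95, 117, 113], [121, 116, 98, 97, 99, 94, 96, 118, 110], [120, 106, 89, 86, 85, 90, 92, 117, 114], [120, 108, 86, 84, 81, 83, 92, 116, 122], [120, 102, 83, 82, 83, 87, 86, 111, 118], [119, 85, 81, 82, 81, 83, 76, 86, 119]]
[[116, 116, 118, 117, 119, 118, 118, 117, 116], [118, 117, 117, 117, 118, 119, 118, 118, 118], [119, 117, 119, 116, 118, 117, 118, 119, 120], [117, 118, 117, 120, 117, 118, 118, 116, 118], [117, 118, 117, 115, 115, 118, 118, 119, 118], [118, 118, 116, 118, 118, 120, 117, 118, 117], [117, 118, 118, 118, 116, 118, 118, 119, 119], [117, 119, 119, 118, 117, 116, 118, 116, 115], [126, 125, 122, 123, 124, 122, 122, 121, 120]]
```

Run:
```python
from h import *
C=[.5765,-.151]
robot.grip(.5)
robot.servo_line([*C,.131],speed=.1)
robot.grip(0.0,40); print("w*85",robot.read_width()*85,robot.read_force(),robot.read_torque())
q=np.array(robot.read_q()); n=8;tot=1.676-.073
for i in range(1,n+1):
    g=q.copy();g[5]+=tot*i/n;robot.movej(g)
    if np.linalg.norm(robot.read_force())>25: print("force",i,robot.read_force());break
robot.pause(.3)
print(robot.read_q(),robot.read_ee_rot(),down(.073),robot.read_force(),robot.read_torque(),robot.read_width()*85,robot.read_tcp_pos())
snap("side","s9");snap("top","t9");snap("wrist","w9");print(robot.read_time_s())
```

```text
w*85 13.321658889013277 [-2.76520549 -0.73014665  5.07160696] [-0.05025307  0.63871127  0.0136925 ]
[-2.56823225e-01  4.18395419e-01 -5.87074921e-02  1.09095982e+00
 -1.55813630e-03  2.80303535e+00] [3.13667844 0.12825482 0.0033847 ] [3.13950019 0.11464267 0.        ] [ 7.80872761 -5.50443755 -6.8971919 ] [-0.77463828 -1.24596604 -0.03421845] 13.54148001149864 [ 0.5774661  -0.15211941  0.13179809]
27.4083
```

Run:
```python
from h import *
robot.servo_line([.577,-.1512,.131],down(.073),speed=.02); robot.pause(.3)
r=robot.read_ee_rot();print("yaw",2*np.arctan2(r[1],r[0]),robot.read_force(),robot.read_torque())
p,im=snap("side","s10");pt,it=snap("top","t10")
h=cv2.cvtColor(im,cv2.COLOR_RGB2HSV)
K=np.array([.577,-.1512,0])-.098*np.array([np.cos(.073),np.sin(.073),0])
for nm,P,I in(("side",p,im),("top",pt,it)):
    for z in(.095,.133):
        u=proj(P,K+[0,0,z]);x,y=map(int,np.round(u));print(nm,z,np.round(u,1),I[max(y-1,0),x-24:x+25:2].mean(1).astype(int).tolist())
# square pot rim corners expected vs image edge
yv=np.array([-np.sin(.073),np.cos(.073),0])
for s in(-.03,.03):
    print("rim corner side px",proj(p,K-[.002,0,0]+yv*s+[0,0,.092]),"top px",proj(pt,K-[.002,0,0]+yv*s+[0,0,.092]))
cv2.imwrite("pics/zz.png",im[:,:,::-1]); print(robot.read_time_s())
# orange-pen / colour blobs: orange pots' pen centroids in side
m=((h[...,0]>8)&(h[...,0]<22)&(h[...,1]>90)).astype(np.uint8);m[:170]=0;m[260:]=0;m[:,:250]=0;m[:,380:]=0
n,_,st,ce=cv2.connectedComponentsWithStats(m);print([(st[i,4],np.round(ce[i]).tolist()) for i in range(1,n) if st[i,4]>3])
```

```text
yaw 0.08014638328997926 [ 2.15157439 -4.13973178  1.80818718] [-0.85776338 -0.34327549  0.06840832]
side 0.095 [347.2 204.9] [111, 103, 91, 91, 89, 92, 90, 90, 91, 90, 93, 76, 58, 88, 98, 120, 122, 122, 121, 122, 123, 121, 122, 120, 122]
side 0.133 [347.6 193. ] [124, 121, 121, 122, 122, 124, 121, 121, 112, 106, 121, 122, 120, 122, 116, 110, 122, 121, 122, 121, 121, 121, 122, 121, 122]
top 0.095 [381.9 265.4] [66, 66, 69, 70, 71, 72, 72, 73, 73, 73, 74, 74, 73, 74, 73, 73, 74, 73, 73, 74, 73, 71, 73, 71, 71]
top 0.133 [383.2 265.1] [68, 69, 70, 71, 72, 72, 72, 73, 74, 72, 72, 74, 74, 74, 73, 74, 73, 74, 73, 73, 73, 73, 72, 71, 70]
rim corner side px [348.50124027 198.45547597] top px [394.3174189  265.30855543]
rim corner side px [347.31852644 213.64377635] top px [369.34668392 267.22570917]
28.0583
[(np.int32(19), [284.0, 201.0]), (np.int32(28), [309.0, 219.0]), (np.int32(18), [299.0, 224.0])]
```

Run:
```python
from h import *
p=robot.camera_params("side");a=cv2.imread("pics/side0.png").astype(int);b=cv2.imread("pics/s10.png").astype(int)
d=abs(a-b).max(2);print("mug/tape change",(d[240:385,185:240]>40).sum(),"stapler",(d[178:205,385:437]>40).sum())
print(robot.read_dq(),robot.read_width()); print(robot.close_job())
```

```text
mug/tape change 0 stapler 67
[ 0.00265226 -0.0007593   0.00106663 -0.00036105  0.00095852 -0.00203425] 0.1573272017215039
the job is handed in; nothing more can be done
None
```

I handed the job in at about 28 s: the steel clip is pushed down onto the middle of the square pot's outer wall, that pot is turned to the pointer, and the gripper is still holding the fin. I saw no paper tag on any pot, so I took "tagged pot" to mean the one carrying the clip. The final angle comes from the gripper's yaw, about 0.4° off the measured pointer. The mug and tape dispenser look unchanged in the side view; a few stapler pixels changed, which I put down to the arm's shadow but did not confirm.

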